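# Gauge the optical cell and hold it in the light path

## Task

Two capped glass cells stand on the rubber pad and only one of them is slim enough for the steel slot gauge: handle the cells by their frosted faces only, never the clear ones, and slide the one that fits down into the gauge slot, well past half the slot's depth. Then draw it out and hold it in the light path of the optical rig, upright, clear of everything, midway between the two lens barrels, with the light passing squarely through the middle of the lower half of its clear faces; finish while holding it there, still. The other cell must end standing upright on the pad or the bench, and the other small parts on the bench must be left where they are.

Things in the scene. Friction and masses are not known exactly. Their poses are not given: they have to be found in the camera images.
- slim_cell_mid (a point): centre of the slim glass cell, half-way up, foot 36 mm below: upright block, 30 mm along x, 22 along y, 72 tall (66 glass, then a smaller 6 mm black cap), 0.11 kg. The two wide faces (22 mm apart along y) are frosted white, to be gripped; the two narrow ones (30 mm apart along x) are clear, not to be touched. z up. Grip its upper half: the foot must stay free for the gauge and the light.
- slim_cell_window (a point): point on the slim cell's axis, 22 mm above its foot (14 mm below its centre), same axes: where the light should pass, along the cell's x, give or take 10 mm in height
- wide_cell_mid (a point): centre of the wide glass cell, half-way up: same shape and height as the slim one (30 mm along x between the clear faces) but 29 mm between its frosted faces (along y): too wide for the gauge. z is up.
- pad: flat black rubber pad, 100 x 150 x 5 mm, fixed to the bench; both cells stand on it at the start. Origin under its centre, z up.
- gauge_mouth (a point): steel slot gauge, fixed: two jaws 45 mm long on a 70 x 75 mm foot plate. This point is the middle of the slot's mouth, level with the jaws' tops, 24 mm above the bench. The slot runs along x, open at both ends and above: 25 mm wide (y), 20 mm deep, with 3 mm chamfers. The slim cell goes in foot first, its x along the slot, frosted faces to the jaws. z up.
- beam (a point): middle of the optical rig's light path, 60 mm above the bench. The fixed rig: plate 80 x 150 x 10 mm and two black housings (tops 85 mm above the bench, 50 mm wide along x) whose lens barrels (24 mm diameter) face one another along y. The light runs level along y through this point; barrel ends lie 32 mm from it either way, housing faces 40 mm. x across the light, z up.
- spool: small spool of copper wire, 42 mm diameter, 40 mm tall; leave it alone. Origin under its centre.
- coil: flat copper ring coil, 42 mm diameter, 18 mm high; leave it alone. Origin under its centre.
- heatsink: finned aluminium heat sink, 34 x 34 x 25 mm; leave it alone. Origin under its centre.
- capacitor: can capacitor standing up, 32 mm diameter, 45 mm tall; leave it alone. Origin under its centre.
- flux: small white bottle with black cap, 36 mm diameter, 75 mm tall; leave it alone. Origin under its centre.
- driver: screwdriver lying on the bench, 170 mm long along its x; leave it alone. Origin on its underside.
Things that resemble listed ones, but are neither listed nor needed, are in the scene too. Leave any blue look-alike of the part that bears wide_cell_mid alone.

How it is judged:
On the way:
1. the slim cell, upright and in the fingers, stands at least 12 mm deep in the gauge slot (z of slim_cell_mid in the frame of gauge_mouth below 0.024 m and x of slim_cell_mid in the frame of gauge_mouth between -0.018 and 0.018 m and y of slim_cell_mid in the frame of gauge_mouth between -0.004 and 0.004 m and angle between slim_cell_mid's own z axis and vertical below 0.12 rad and angle between the x axis of slim_cell_mid and the x axis of gauge_mouth, either way round below 0.2 rad and contact force between each of slim_cell_c1, slim_cell_c2 and the fingers above 0.5 N), for 0.1 s.
At the end, for the whole second after the job is handed in: Slim cell held still by both frosted faces (over 0.5 N each), touching nothing else; its window point within 7 mm across, 14 mm along and 11 mm in height of the light path, upright to 0.12 rad, square to 0.15 rad. Wide cell released, upright on pad or bench (contact force between each of slim_cell_c1, slim_cell_c2 and the fingers above 0.5 N and x of slim_cell_window in the frame of beam between -0.007 and 0.007 m and y of slim_cell_window in the frame of beam between -0.014 and 0.014 m and z of slim_cell_window in the frame of beam between -0.011 and 0.011 m and angle between each of slim_cell_mid, wide_cell_mid's own z axis and vertical below 0.12 rad and angle between the x axis of slim_cell_mid and the y axis of beam, either way round below 0.15 rad and height (world z) of slim_cell_mid above 0.055 m and contact force between slim_cell and rig below 0.05 N and contact force between slim_cell and wide_cell below 0.05 N and contact force between slim_cell and gauge below 0.05 N and contact force between slim_cell and pad below 0.05 N and linear speed of each of slim_cell, wide_cell below 0.02 m/s and height (world z) of wide_cell_mid between 0.033 and 0.0445 m and contact force between wide_cell and the fingers below 0.05 N); the arm keeps its last pose, push and grip.
It fails at once if the fingers touch a clear face of a cell (over 0.5 N) (contact force between any of slim_cell_c3, slim_cell_c4, wide_cell_c3, wide_cell_c4 and the fingers above 0.5 N).
It fails at once if a cell is knocked over (angle between any of slim_cell_mid, wide_cell_mid's own z axis and vertical above 0.8 rad).
It fails at once if one of the other small parts is moved more than 30 mm (distance of any of spool, coil, heatsink, capacitor, flux, driver from where it was at the start of the episode above 0.03 m).
It also fails if it takes over 64 s, if anything falls off the work surface, if the arm or the gripper's body presses on something with over 40 N, if the wrist force passes 120 N, or if a joint passes its speed limit or range.

## Robot

A 7-joint arm with a two-finger parallel gripper is mounted at the origin on the work surface. World frame = base frame: x ahead of the robot, y to its left, z up, the work surface at z = 0. Lengths are in m, angles in rad, forces in N, time in s.
With the tool pointing down it reaches from about 0.425 to 0.875 m from the base axis. Payload 4.7 kg.
Tool frame: the origin (TCP) lies midway between the tips of the shut fingers; the grasp point (between the pads) lies arm.grip_point_offset behind it (arm.grip_point_offset is the distance from the TCP to the grasp point, in m); z points along the fingers, y is the line along which they close (so a half turn about z gives the same grasp; the last joint's range is limited). The gripper opens to 85 mm and grips with 20 to 120 N. Pads are 22 mm wide; open, the fingers measure 114 mm over their backs; the gripper's body (76 mm by 85 mm) begins 54 mm behind the grasp point. The pads swing forward as they close: fully open they stand 13 mm farther back than shut.
Start: joints at [-1.146, 0.321, -0.07, 1.45, 0.023, 1.371, -0.057], TCP at [0.26, 0.596, 0.231] pointing down, gripper open.
Joint ranges: [-2.86, 2.86], [-0.3, 2.09], [-1.38, 1.24], [0.06, 2.45], [-1.56, 4.7], [0.09, 2.05], [-2.69, 2.69]. Speed limits (rad/s): [2.57, 2.57, 3.14, 3.14, 3.14, 3.14, 3.14].

## Interface

Orientations are given as a unit quaternion [w, x, y, z].
In Python, from plant import arm, fingers, kinematics, imaging, order, nets gives the robot as it stands. Calls block until the motion is done:
- arm.move_to(position, orientation): joint-space move of the TCP to a pose.
- arm.move_linear(position, rot=None, max_speed=0.15): straight line of the TCP; rot=None keeps the orientation; max_speed is the mean speed in m/s.
- arm.move_j(angles): joint-space move.
- fingers.ungrasp() and fingers.grab(strength=None): open the fingers fully, or close them until they stop; strength is the grip in N (None keeps the last).
- arm.wait(seconds).
- kinematics.solve_ik(position, orientation): joint angles nearest the present ones, or None.
- imaging.read_camera(name): name is "scene" or "side" or "wrist"; returns the picture (384x512x3 uint8, red, green, blue); there is no depth.
- imaging.camera_params(name): a dict with "fx", "fy", "cx", "cy" (pixels), "k1" (the pictures are not rectified: a ray, as slopes to the right and down, at radius r is drawn at 1 + k1 r^2 times it, then the intrinsics apply), "rvec" (rotation vector, rad) and "tvec" (3), from world to camera coordinates, as OpenCV has them; the wrist camera has in their place "mount" (4x4, takes a point from camera to tool coordinates, whose origin is the TCP and whose axes are the flange's). Camera axes: x right, y down, z forward; pixel columns grow to the right and rows downward; lengths in m; the calibration is good to about 2 mm. A picture is of the moment at which its call begins: read the wrist's pose just before it. camera_params takes no time and is no camera call.
A pose or a line that the arm cannot do raises arm.PlanningError and nothing moves.
- order.sign_off(): hands the job in; it is judged then, once.
Trained networks look in the newest picture that a camera, given by its name, has taken for a name from the list of things; names that differ only in an ending like _2 or _b are one class to them, and where a whole thing is asked for, a point or a joint stands for the part that bears it (a point fixed in the world has none). Each returns a list of dicts, best first, with "p" (0 to 1); they miss things now and then, are a little off and sometimes report something else, mostly with a low value. They report only what shows in the picture. A call takes as long as a camera call. They do not tell look-alikes from the thing itself.
- nets.spot_in(thing, camera): "box" ([left, top, right, bottom] in pixels, round what is visible of it).
- nets.outline_of(thing, camera): "region" (384x512 bool, what is visible of it) and "box" ([left, top, right, bottom] in pixels, round what is visible of it).
- nets.spot_point(thing, camera): "at" ([row, column] in pixels: a listed point, or the origin of a listed thing).
Readings, each from a call of its own:
- arm.read_clock(): time.
- arm.read_joint_positions(): joint angles.
- arm.read_qd(): joint speeds.
- arm.read_joint_efforts(): joint torques, N m.
- arm.read_tool_pos(): TCP position.
- arm.read_ee_rot(): TCP orientation.
- arm.read_wrist_force(): force on the tool from outside, world axes, zero at the start.
- arm.read_torque(): the same for the moment, N m.
- arm.read_grip_width(): finger opening in m.
- arm.read_gripper_force(): force on a finger pad.
Only numpy, scipy, OpenCV 4.12 (cv2) and the standard library are available. Lean on these libraries where they do the work, as an engineer would, in place of code of your own. Each camera call takes 0.05 s, during which the arm holds its last target. There are 200 camera calls.

## Working session

There is one attempt and no reset: what is moved stays moved. The work goes in short steps, each a Python script; the robot and the scene stay as the last script left them, time stands still between calls to the robot, and variables do not carry over. Pictures are saved under pics/ and viewed, at most 10 in all, crops included, and the job is handed in when it is done.

```bash
mkdir -p pics; ls
python3 - <<'E'
from plant import arm, fingers, kinematics, imaging, order, nets
import cv2, numpy as np
print(arm.grip_point_offset, arm.read_clock(), arm.read_tool_pos(), arm.read_ee_rot())
ims=[]
for c in ["scene","side"]:
    im=imaging.read_camera(c); cv2.imwrite(f"pics/{c}0.png",im[:,:,::-1]); ims.append(im)
    p=imaging.camera_params(c); print(c,p)
    for t in ["slim_cell_mid","wide_cell_mid","gauge_mouth","beam","pad"]:
        print(t,[(np.round(d["at"],1).tolist(),round(d["p"],2)) for d in nets.spot_point(t,c)][:4])
    for t in ["slim_cell_mid","wide_cell_mid"]:
        print(t,[(np.round(d["box"]).tolist(),round(d["p"],2)) for d in nets.spot_in(t,c)][:4])
print(imaging.camera_params("wrist"))
E
```

```text
pics
0.0187 0.0 [0.25941104 0.59536188 0.23020318] [-1.44794523e-04  2.03947754e-01  9.78981265e-01 -9.87672351e-04]
scene {'fx': 460.45220488449627, 'fy': 460.45220488449627, 'cx': 254.14560642253204, 'cy': 192.1680794793879, 'k1': -0.1770238577477653, 'rvec': array([ 1.65461594,  2.2034345 , -0.59917914]), 'tvec': array([ 0.12477553, -0.47140763,  1.62408655])}
slim_cell_mid [([173.7, 307.5], 0.16)]
wide_cell_mid [([213.1, 402.0], 0.59), ([200.7, 372.5], 0.58)]
gauge_mouth [([159.2, 148.0], 0.88)]
beam [([164.3, 254.3], 0.95), ([183.8, 189.4], 0.72)]
pad [([202.0, 351.9], 0.68)]
slim_cell_mid [([340.0, 176.0, 350.0, 197.0], 0.16)]
wide_cell_mid [([364.0, 189.0, 382.0, 208.0], 0.81), ([394.0, 203.0, 409.0, 224.0], 0.5), ([327.0, 181.0, 386.0, 222.0], 0.26)]
side {'fx': 500.05421358514707, 'fy': 500.05421358514707, 'cx': 260.5917343642588, 'cy': 187.64290167526596, 'k1': 0.01049490303590529, 'rvec': array([ 2.35783298, -0.51438037,  0.21024106]), 'tvec': array([-0.50709215,  0.23372954,  1.26522129])}
slim_cell_mid [([293.2, 309.9], 0.73), ([209.6, 320.0], 0.7), ([147.0, 203.5], 0.48)]
wide_cell_mid [([127.7, 198.5], 0.61), ([112.9, 195.1], 0.51)]
gauge_mouth [([291.0, 309.2], 0.77)]
beam [([198.5, 239.2], 0.87)]
pad [([148.4, 203.1], 0.58), ([184.0, 206.3], 0.18)]
slim_cell_mid [([196.0, 136.0, 209.0, 156.0], 0.75)]
wide_cell_mid [([319.0, 207.0, 336.0, 234.0], 0.55), ([188.0, 100.0, 201.0, 119.0], 0.51), ([192.0, 116.0, 208.0, 136.0], 0.47)]
{'fx': 301.8544293482675, 'fy': 301.8544293482675, 'cx': 253.1762640297926, 'cy': 189.60797328398237, 'k1': -0.01605770121821782, 'mount': array([[-4.61329004e-04, -9.44369736e-01, -3.28885374e-01,
         8.47410913e-02],
       [ 9.99999826e-01, -5.56482879e-04,  1.95194649e-04,
         1.09122669e-03],
       [-3.67354999e-04, -3.28885227e-01,  9.44369828e-01,
        -1.43991494e-01],
       [ 0.00000000e+00,  0.00000000e+00,  0.00000000e+00,
         1.00000000e+00]])}
```

Run:
```python
import cv2
for c in ["scene","side"]:
    im=cv2.imread(f"pics/{c}0.png"); cv2.imwrite(f"pics/{c}0b.png",cv2.resize(im,(800,600),interpolation=cv2.INTER_CUBIC))
```

```text
(no output)
```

View pics/scene0b.png

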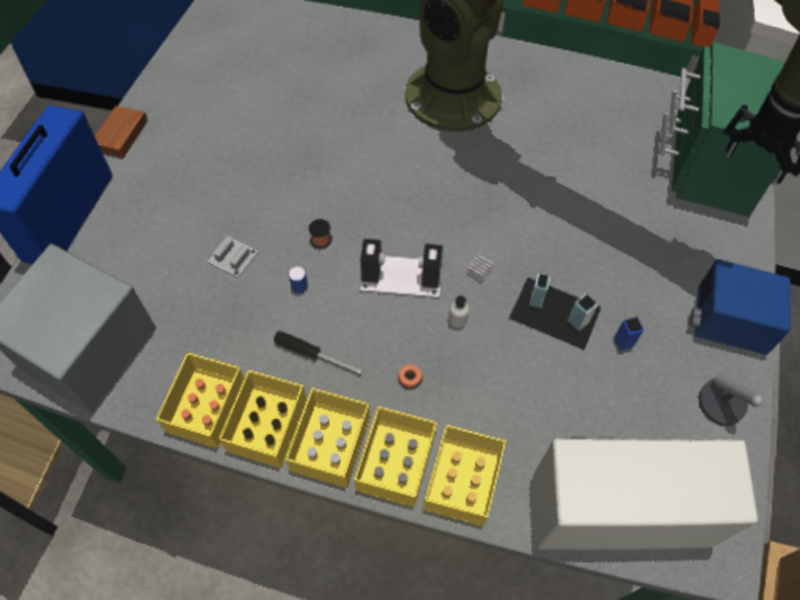

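View pics/side0b.png

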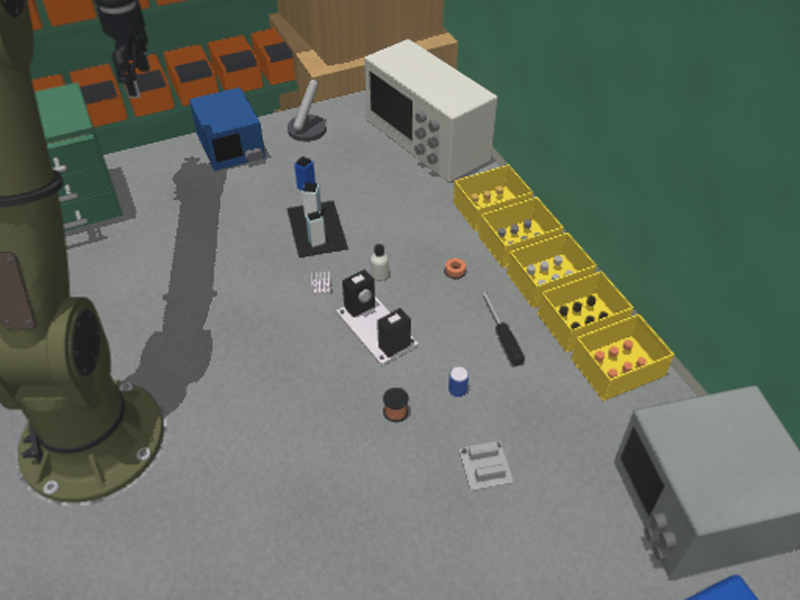

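The scene image (800x600 scale) shows the pad with two cells at (540,290) and (583,310). The blue look-alike beside it, at (628,333), is to be left alone. The gauge is at (232,255) and the rig at (402,270). In the side view the cells are at (316,230) and (311,198), the blue one at (304,172), the gauge at (486,465) and the rig at (378,320).

```bash
cat > h.py <<'E'
from plant import arm, fingers, kinematics, imaging, order, nets
import cv2, numpy as np
from scipy.spatial.transform import Rotation as R
def rot(q): return R.from_quat(np.r_[q[1:],q[0]])
def quat(yaw):  # tool down, tool y axis along (cos yaw, sin yaw)
    y=np.array([np.cos(yaw),np.sin(yaw),0]); z=np.array([0,0,-1.]); x=np.cross(y,z)
    q=R.from_matrix(np.c_[x,y,z]).as_quat(); return np.r_[q[3],q[:3]]
def cam(name,pose=None):
    p=imaging.camera_params(name); K=np.array([[p["fx"],0,p["cx"]],[0,p["fy"],p["cy"]],[0,0,1]])
    if "mount" in p:
        T=np.eye(4); T[:3,:3]=rot(pose[1]).as_matrix(); T[:3,3]=pose[0]; T=T@p["mount"]
    else:
        Rm=cv2.Rodrigues(p["rvec"])[0]; T=np.eye(4); T[:3,:3]=Rm.T; T[:3,3]=-Rm.T@p["tvec"]
    return K,np.array([p["k1"],0,0,0,0.]),T
def ray(c,uv):
    K,d,T=c; n=cv2.undistortPoints(np.array(uv,float).reshape(-1,1,2),K,d).reshape(-1,2)
    return T[:3,3],np.c_[n,np.ones(len(n))]@T[:3,:3].T
def onz(c,uv,z):
    o,v=ray(c,uv); return o+v*((z-o[2])/v[:,2])[:,None]
def proj(c,X):
    K,d,T=c; Rm=T[:3,:3].T
    return cv2.projectPoints(np.array(X,float).reshape(-1,1,3),cv2.Rodrigues(Rm)[0],-Rm@T[:3,3],K,d)[0].reshape(-1,2)
def wpose(): return arm.read_tool_pos(),arm.read_ee_rot()
def look(fn):
    ps=wpose(); im=imaging.read_camera("wrist"); cv2.imwrite(fn,im[:,:,::-1]); np.save(fn+".npy",np.r_[ps[0],ps[1]]); return im,cam("wrist",ps)
E
python3 - <<'E'
from h import *
s=cam("scene"); d=cam("side"); f=1.5625
for n,a,b,z in [("gauge",(148,159.2),(309.2,291),.024),("beam",(254.3,164.3),(239.2,198.5),.06),("pad",(351.9,202),(203.1,148.4),0),
  ("cellA",(345,186),(202,147),.041),("cellB",(373,200),(199,127),.041)]:
    print(n,onz(s,a,z).round(3),onz(d,b,z).round(3))
# pad corners in the scene
c=np.array([(527,279),(601,309),(586,347),(511,318)])/f; P=onz(s,c,.005); print("pad",P.round(3),P.mean(0))
c=np.array([(362,292),(440,297)])/f; print("rig front edge",onz(s,c,.01).round(3))
c=np.array([(230,236),(257,249),(236,275),(208,260)])/f; P=onz(s,c,.004);print("gauge",P.round(3),P.mean(0))
for n,a,z in [("spool",(320,245),0),("cap",(298,290),0),("heat",(480,268),0),("flux",(458,322),0)]: print(n,onz(s,np.array(a)/f,z).round(3))
E
```

```text
gauge [[ 0.553 -0.303  0.024]] [[ 0.55  -0.301  0.024]]
beam [[0.506 0.017 0.06 ]] [[0.501 0.016 0.06 ]]
pad [[0.513 0.315 0.   ]] [[0.498 0.307 0.   ]]
cellA [[0.492 0.283 0.041]] [[0.485 0.272 0.041]]
cellB [[0.515 0.369 0.041]] [[0.509 0.364 0.041]]
pad [[0.449 0.258 0.005]
 [0.475 0.406 0.005]
 [0.563 0.39  0.005]
 [0.542 0.245 0.005]] [0.50710487 0.32484442 0.005     ]
rig front edge [[ 0.568 -0.034  0.01 ]
 [ 0.538  0.109  0.01 ]]
gauge [[ 0.514 -0.327  0.004]
 [ 0.528 -0.263  0.004]
 [ 0.596 -0.279  0.004]
 [ 0.579 -0.346  0.004]] [ 0.55421446 -0.30388909  0.004     ]
spool [[ 0.482 -0.148  0.   ]]
cap [[ 0.592 -0.154  0.   ]]
heat [[0.447 0.166 0.   ]]
flux [[0.574 0.153 0.   ]]
```

Run:
```python
from h import *
arm.move_to([0.50,0.325,0.24],quat(np.pi/2))
im,c=look("pics/w1.png"); print(arm.read_clock(),wpose())
for t in ["slim_cell_mid","wide_cell_mid"]:
    print(t,[(np.round(d["at"],1).tolist(),round(d["p"],2),onz(c,d["at"][::-1],.041).round(3)) for d in nets.spot_point(t,"wrist")][:4])
```

```text
2.2083 (array([0.49892513, 0.32680496, 0.23988778]), array([-2.67945042e-04, -1.33147223e-03,  9.99999029e-01,  3.11548256e-04]))
slim_cell_mid [([153.5, 211.8], 0.74, array([[0.49 , 0.28 , 0.041]]))]
wide_cell_mid [([185.9, 359.2], 0.96, array([[0.529, 0.455, 0.041]])), ([169.6, 283.4], 0.84, array([[0.509, 0.363, 0.041]]))]
```

View pics/w1.png

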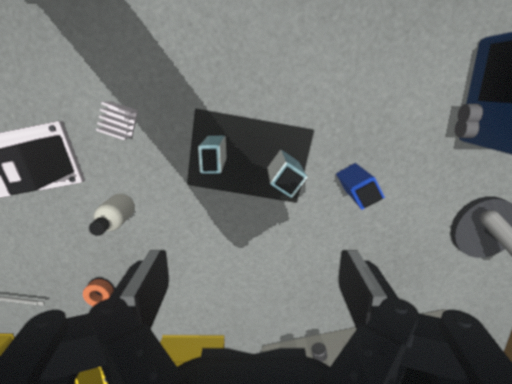

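The wrist view shows cell A at about (212,154), cell B at about (288,172), and the blue look-alike at (360,187). A's cap looks oblong (22x30, so slim), while B's looks square (29x30, so wide). I'll confirm with one enlarged crop.

Run:
```python
import cv2
im=cv2.imread("pics/w1.png")[120:220,180:330]; cv2.imwrite("pics/w1c.png",cv2.resize(im,(795,530),interpolation=cv2.INTER_CUBIC))
```

```text
(no output)
```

View pics/w1c.png

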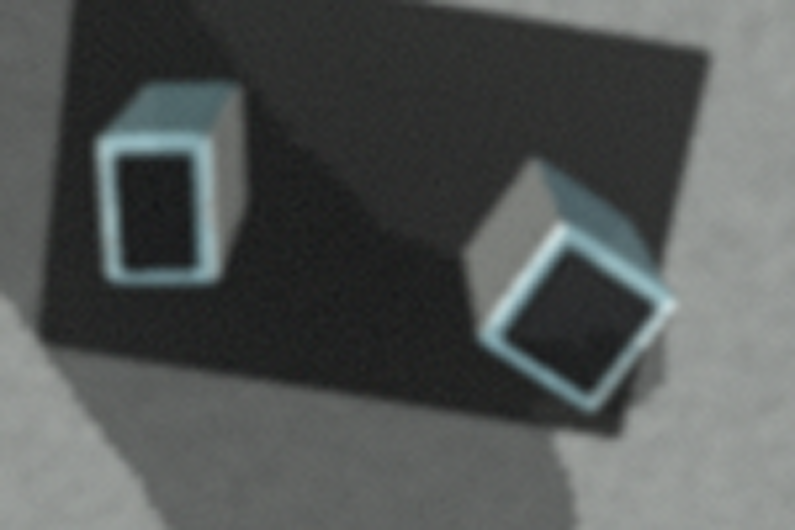

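A at (212,154) is the slim cell: its rim is clearly oblong and its grey frosted faces look along ±y. B is square, so it is the wide one. Next I compute both rims and the finger clearance.

Run:
```python
from h import *
a=np.load("pics/w1.png.npy"); c=cam("wrist",(a[:3],a[3:]))
f=lambda L: onz(c,np.array(L)/5.3+[180,120],.071)
for L in ([(97,133),(214,130),(220,283),(105,285)],[(563,222),(676,303),(595,411),(482,338)]):
    P=f(L)[:,:2]; e=np.roll(P,-1,0)-P; print(P.round(4).tolist(),P.mean(0).round(4),np.linalg.norm(e,axis=1).round(4),np.degrees(np.arctan2(e[:,1],e[:,0])).round(1))
```

```text
[[0.4745, 0.2703], [0.4739, 0.2933], [0.5053, 0.2935], [0.5057, 0.2701]] [0.4899 0.2818] [0.0231 0.0313 0.0234 0.0312] [ 91.5   0.3 -88.9 179.7]
[[0.4924, 0.3628], [0.5094, 0.3865], [0.533, 0.371], [0.517, 0.347]] [0.5129 0.3668] [0.0292 0.0282 0.0288 0.0291] [  54.5  -33.3 -123.8  147.3]
```

Run:
```python
from h import *
q=quat(np.pi/2+np.radians(0.5))
arm.move_to([.490,.2818,.13],q)
print(arm.read_tool_pos())
arm.move_linear([.490,.2818,.038],max_speed=.1)
print(arm.read_tool_pos(),arm.read_wrist_force())
fingers.grab(40); print(arm.read_grip_width(),arm.read_gripper_force())
arm.move_linear([.490,.2818,.22],max_speed=.15)
print(arm.read_grip_width(),arm.read_gripper_force(),arm.read_clock(),arm.read_joint_positions())
im,c=look("pics/w2.png")
for yaw in (0.2,0.2-np.pi,np.pi/2-.3): print(kinematics.solve_ik([.505,.016,.2],quat(yaw)),kinematics.solve_ik([.55,-.30,.25],quat(yaw)))
```

```text
[0.49043158 0.2830129  0.13095761]
[0.4905938 0.2821765 0.0387441] [ 0.61575785 -0.48740406 -0.58768908]
0.021178111462051584 44.68759775161743
0.021112728331954815 44.494603872299194 5.8833 [-0.65824332  0.1466838   0.09879615  1.68846907 -0.01483146  1.30936161
  1.02301118]
[-0.45403087  0.02441821  0.37760077  1.8597544  -0.00945759  1.2591527
  0.12636773] [-0.17887166  0.32666181  0.80692602  1.5119134  -0.23720238  1.40418635
  0.84096677]
None [-0.34794677  0.40780621  1.06691839  1.5168131  -0.35847336  1.42864244
 -2.2065746 ]
[-0.40191542  0.02563149  0.32440524  1.85810844 -0.0085824   1.25919985
  1.19581814] [-0.12008909  0.31008404  0.7258292   1.5100232  -0.20700329  1.39999934
  1.88803604]
```

View pics/w2.png

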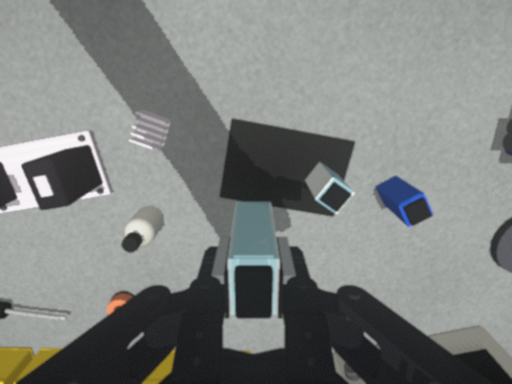

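The wrist view shows the slim cell held upright between the pads at (255,265). The wide cell still stands on the pad at (328,190). Next is a look at the gauge.

Run:
```python
from h import *
arm.move_to([.63,-.29,.27],quat(np.pi/2-.23))
im,c=look("pics/w3.png"); print(arm.read_clock(),wpose())
g=nets.spot_point("gauge_mouth","wrist"); print([(d["at"],d["p"],onz(c,d["at"][::-1],.024)) for d in g])
cv2.imwrite("pics/w3b.png",cv2.resize(im[60:260,130:390,::-1],(780,600),interpolation=cv2.INTER_CUBIC))
```

```text
8.1 (array([ 0.63076683, -0.28811283,  0.26978563]), array([-4.16413658e-05,  1.13413722e-01,  9.93547710e-01,  5.23008287e-04]))
[([97.8, 222.2], 0.77, array([[ 0.55502263, -0.30839019,  0.024     ]]))]
```

View pics/w3b.png

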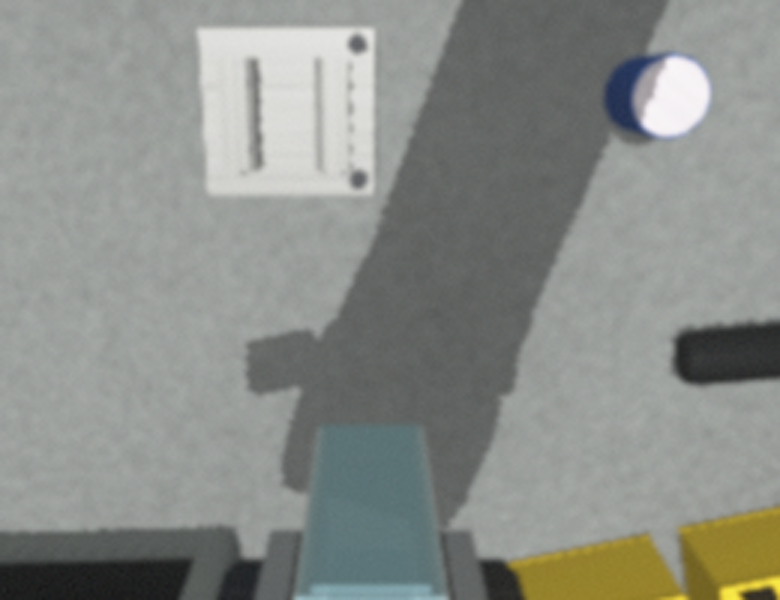

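The picture shows the gauge plate at crop (198–375, 28–195), with the slot running vertically (along tool x) between the strips at crop x≈255 and 319. The yaw is close. One closer look, laterally centred.

Run:
```python
from h import *
arm.move_to([.617,-.321,.17],quat(np.pi/2-.23))
im,c=look("pics/w4.png"); print(arm.read_clock(),wpose())
g=nets.spot_point("gauge_mouth","wrist"); print([(d["at"],d["p"],onz(c,d["at"][::-1],.024)) for d in g])
cv2.imwrite("pics/w4b.png",cv2.resize(im[40:190,155:355,::-1],(800,600),interpolation=cv2.INTER_CUBIC))
```

```text
8.7 (array([ 0.61882141, -0.32052993,  0.17226643]), array([ 1.69498744e-03,  1.14101850e-01,  9.93467604e-01, -1.22217355e-04]))
[([109.6, 251.9], 0.57, array([[ 0.55681708, -0.30622336,  0.024     ]]))]
```

View pics/w4b.png

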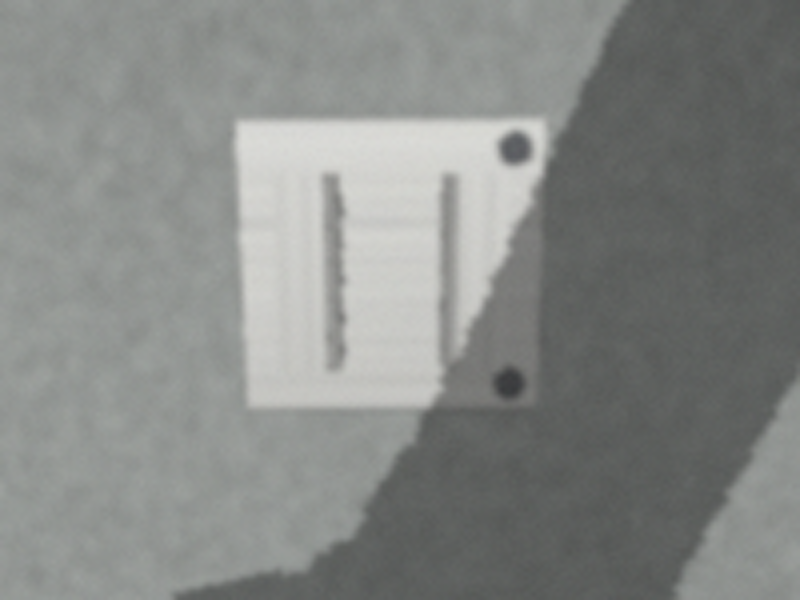

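The close view shows the plate corners at (236,121), (548,119), (537,408) and (248,408). The slot lips are at x=322 and 458, symmetric about x≈391, y 173–370.

Run:
```python
from h import *
a=np.load("pics/w4.png.npy"); c=cam("wrist",(a[:3],a[3:]))
f=lambda L,z: onz(c,np.array(L,float)/4+[155,40],z)[:,:2]
P=f([(236,121),(548,119),(537,408),(248,408)],.004); e=np.roll(P,-1,0)-P
print(P.round(4).tolist(),P.mean(0),np.linalg.norm(e,axis=1).round(4),np.degrees(np.arctan2(e[:,1],e[:,0])).round(2))
S=f([(322,173),(458,173),(456,370),(325,370)],.024); e=np.roll(S,-1,0)-S
print(S.round(4).tolist(),S.mean(0),np.linalg.norm(e,axis=1).round(4),np.degrees(np.arctan2(e[:,1],e[:,0])).round(2))
```

```text
[[0.5142, -0.3336], [0.5309, -0.2606], [0.5987, -0.2765], [0.5817, -0.3492]] [ 0.55637983 -0.30499791] [0.0749 0.0697 0.0747 0.0692] [  77.16  -13.16 -103.19  167.  ]
[[0.5307, -0.3154], [0.5378, -0.2853], [0.5813, -0.2952], [0.5741, -0.3257]] [ 0.55597871 -0.30538944] [0.0309 0.0446 0.0313 0.0446] [  76.81  -12.81 -103.19  166.66]
```

Run:
```python
from h import *
q=quat(np.radians(77.0)); g=[.5562,-.3052]
arm.move_to(g+[.10],q); arm.wait(.3); print(arm.read_tool_pos(),arm.read_wrist_force())
f0=arm.read_wrist_force()
for z in (.065,.058,.052,.046,.041):
    arm.move_linear(g+[z],max_speed=.04); f=arm.read_wrist_force()-f0
    print(z,arm.read_tool_pos().round(4),f.round(1),arm.read_grip_width())
    if np.linalg.norm(f)>12: break
arm.wait(.4); print(arm.read_tool_pos(),(arm.read_wrist_force()-f0).round(1),arm.read_gripper_force(),arm.read_clock())
```

```text
[ 0.55754027 -0.30563039  0.10119642] [-0.59205854  0.64459096 -0.5068325 ]
0.065 [ 0.5564 -0.3054  0.0653] [ 0.  -1.4 -0.6] 0.021416535557876672
0.058 [ 0.5559 -0.305   0.0576] [ 0.7 -0.1 -0.4] 0.021359537492738518
0.052 [ 0.5559 -0.3052  0.0516] [ 0.6 -1.2 -1.1] 0.021489222659931775
0.046 [ 0.5559 -0.3052  0.0456] [ 1.  -0.8 -0.8] 0.021272556991064614
0.041 [ 0.5559 -0.3052  0.0406] [ 0.5 -0.5 -1.1] 0.02171630845507498
[ 0.55610279 -0.30521348  0.04102029] [ 0.2 -0.6 -0.8] 44.476452469825745 12.1417
```

Inserted about 16 mm deep without contact force. Now I draw it out and look at the rig.

Run:
```python
from h import *
arm.move_linear([.5562,-.3052,.22],max_speed=.15)
arm.move_to([.521,-.085,.27],quat(.2)); arm.wait(.2)
im,c=look("pics/w5.png"); print(arm.read_clock(),wpose(),arm.read_gripper_force())
g=nets.spot_point("beam","wrist"); print([(d["at"],d["p"],onz(c,d["at"][::-1],.06)) for d in g])
cv2.imwrite("pics/w5b.png",cv2.resize(im[:,:,::-1],(800,600),interpolation=cv2.INTER_CUBIC))
```

```text
15.1833 (array([ 0.52097361, -0.085517  ,  0.26990586]), array([-1.61093912e-06,  6.33298845e-01,  7.73907324e-01, -1.60644953e-04])) 44.47038173675537
[([63.5, 259.7], 0.65, array([[0.50750816, 0.02151314, 0.06      ]]))]
```

View pics/w5b.png

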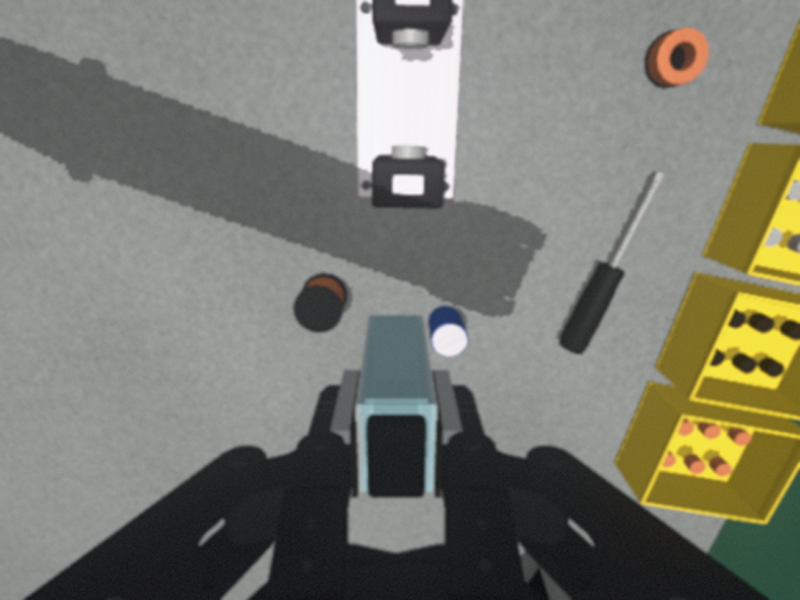

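The picture (800x600) shows the rig at the top, near barrel at (408,152), far barrel at (410,37) and the cell hanging straight below the gripper. I'll take one better-centred look.

Run:
```python
from h import *
arm.move_linear([.509,-.035,.30],max_speed=.15); arm.wait(.2)
im,c=look("pics/w6.png"); print(arm.read_clock(),wpose())
g=nets.spot_point("beam","wrist"); print([(d["at"],d["p"],onz(c,d["at"][::-1],.06)) for d in g])
cv2.imwrite("pics/w6b.png",cv2.resize(im[0:210,125:405,::-1],(800,600),interpolation=cv2.INTER_CUBIC))
```

```text
16.0333 (array([ 0.50882893, -0.03602084,  0.2995149 ]), array([-1.72099953e-04,  6.33655757e-01,  7.73615004e-01, -4.21812687e-04]))
[([108.5, 260.2], 0.68, array([[0.50656121, 0.02248219, 0.06      ]]))]
```

View pics/w6b.png

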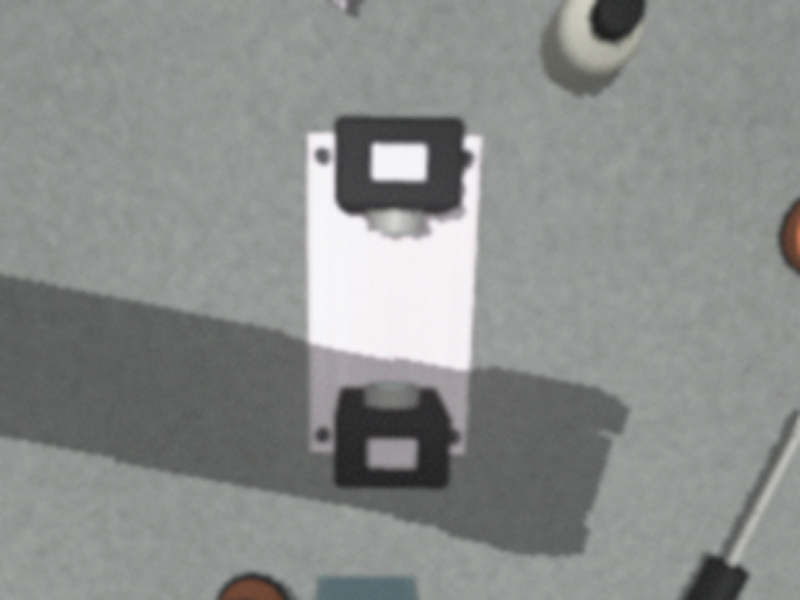

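The view shows the whole rig: plate corners at (307,133), (482,136), (466,454) and (310,451), top labels at (399,162) and (392,454), and the housings' outer top edges.

Run:
```python
from h import *
a=np.load("pics/w6.png.npy"); c=cam("wrist",(a[:3],a[3:]))
f=lambda L,z: onz(c,np.array(L,float)/[800/280,600/210]+[125,0],z)[:,:2]
for L,z in ([(307,133),(482,136),(466,454),(310,451)],.01),([(337,117),(463,120),(448,487),(335,487)],.085),([(399,162),(392,454)],.085):
    P=f(L,z); e=np.roll(P,-1,0)-P
    print(P.round(4).tolist(),P.mean(0).round(4),np.linalg.norm(e,axis=1).round(4),np.degrees(np.arctan2(e[:,1],e[:,0])).round(2))
```

```text
[[0.4567, 0.0892], [0.5357, 0.1037], [0.5632, -0.043], [0.4843, -0.0572]] [0.51   0.0232] [0.0803 0.1493 0.0802 0.149 ] [  10.45  -79.38 -169.8   100.66]
[[0.4731, 0.0897], [0.5199, 0.098], [0.5468, -0.043], [0.4991, -0.0525]] [0.5097 0.023 ] [0.0475 0.1435 0.0487 0.1446] [  10.11  -79.2  -168.68  100.36]
[[0.4992, 0.0789], [0.5201, -0.0335]] [0.5097 0.0227] [0.1144 0.1144] [-79.47 100.53]
```

Run:
```python
from h import *
q=quat(np.radians(10.5)); b=[.5098,.023]
arm.move_to(b+[.20],q); arm.wait(.3); f0=arm.read_wrist_force(); print(arm.read_tool_pos())
arm.move_linear(b+[.0717],max_speed=.06); arm.wait(.8)
print(arm.read_tool_pos(),(arm.read_wrist_force()-f0).round(2),arm.read_gripper_force(),arm.read_clock())
x=rot(arm.read_ee_rot()).as_matrix(); print(x.round(3))
im,c=look("pics/w7.png")
s=imaging.read_camera("side")
a=cv2.resize(im[100:300,130:390,::-1],(520,400)); b2=cv2.resize(s[70:250,150:300,::-1],(333,400))[:,:270]
cv2.imwrite("pics/fin.png",np.hstack([a,b2]))
```

```text
[0.51078838 0.02216548 0.2014696 ]
[0.50980169 0.02299523 0.07169179] [-0.33 -2.13 -0.33] 44.46715772151947 20.0083
[[-0.182  0.983 -0.   ]
 [ 0.983  0.182 -0.   ]
 [-0.    -0.    -1.   ]]
```

View pics/fin.png

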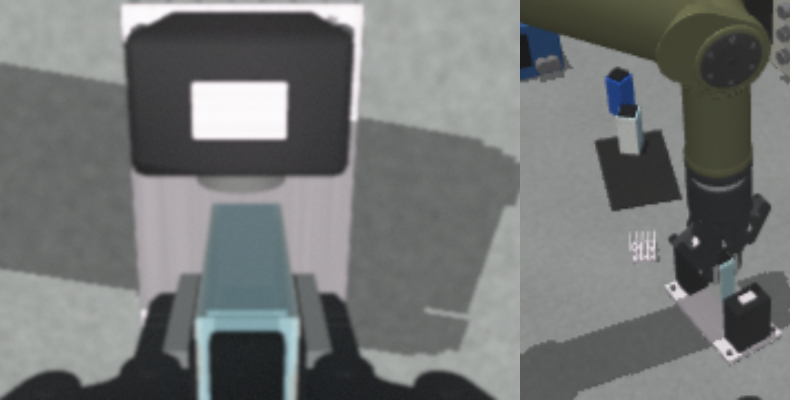

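The cell hangs between the barrels in line with the light, with a visible gap to the far barrel at (240,182) and its foot edge at (245,205). The wide cell stands on the pad. I'll check that the force is only noise, then hand in.

Run:
```python
from h import *
F=[]
for i in range(8): arm.wait(.05); F.append(arm.read_wrist_force())
F=np.array(F); print(F.mean(0).round(2),F.std(0).round(2),np.abs(arm.read_qd()).max())
if np.linalg.norm(F.mean(0))<3: print(order.sign_off())
```

```text
[ 0.23 -0.03 -1.18] [0.85 0.41 0.33] 0.0016011493051548864
the job is handed in; nothing more can be done
None
```

I handed the job in with the slim cell held still and upright, midway between the lens barrels in the light path, after lowering it about 16 mm into the gauge slot; the wide cell is still standing on the pad, and I never touched it or the other small parts.

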